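Close the radio's battery door under its lip

ROBOT

A 6-joint arm with a two-finger parallel gripper is mounted at the origin on the work surface. World frame = base frame: x ahead of the robot, y to its left, z up, the work surface at z = 0. Lengths are in m, angles in degrees, forces in N, time in s.
With the tool pointing down it reaches from about 0.375 to 0.9 m from the base axis. Payload 3.1 kg.
Tool frame: the origin (TCP) lies midway between the tips of the shut fingers; the grasp point (between the pads) lies 19 mm behind it; z points along the fingers, y is the line along which they close (so a half turn about z gives the same grasp; the last joint's range is limited). The gripper opens to 87 mm and grips with 3 to 60 N. Pads are 19 mm wide; open, the fingers measure 117 mm over their backs; the gripper's body (75 mm by 190 mm) begins 51 mm behind the grasp point.
Start: joints at [63.398, 30.224, 82.088, -0, 67.689, -10.227], TCP at [0.176, 0.6, 0.223] pointing down, gripper open.
Joint ranges: [-176.69, 176.69], [-43.24, 126.21], [12.49, 139.97], [-82, 262], [0, 151.66], [-163.58, 163.58]. Speed limits (degrees/s): [159.86, 159.86, 180, 180, 180, 180].

INTERFACE

Orientations are given as [roll, pitch, yaw] about the fixed x, y, z axes, in that order (R = Rz(yaw) Ry(pitch) Rx(roll)).
In Python, from rig import env gives the robot as it stands.
- The arm moves only by the tool send_rows, never from a script. Its argument "series" is one flat list of numbers, 5 for each row, row after row: the opening, from -1 (shut) to 1 (fully open), then the shift along the tool's x, y, z scaled (see below), then the turn about the tool's z scaled (see below). A call has 1 to 20 rows; each row is the pose to reach, as a shift and turn from the pose commanded when the call began, along the tool's axes at that moment; what a row does not reach only later rows make up. The controller multiplies each number of a shift by 0.8 m and each number of a turn by 30 degrees. A row lasts 1/10 s, in which the tool goes at most 50 mm and 8.59 degrees, less where a joint would pass 70% of its speed; a pose out of reach is approached as far as the arm can. A call with a number of a shift or a turn outside -1 to 1 is refused whole. A call with a gripper value outside its range is refused whole. The fingers move at their own pace and stop on an object; the grip force is fixed at half the most. Time passes only in rows, so rows that repeat a pose let the fingers close. It gives the time, the measured TCP pose, the force, the opening and the grip force at its end, in the units of the state.
- env.read_state(): the state, without advancing time (a new reading comes with each control period).
- env.grab_frame(name): name is "scene" or "top" or "wrist"; returns the picture (384x512x3 uint8, blue, green, red); there is no depth.
- env.camera_model(name): a dict with "camera_matrix" (3x3 intrinsics, pixels), "pose" (4x4, takes a point from camera to world coordinates); the wrist camera has in their place "tool_from_camera" (4x4, takes a point from camera to tool coordinates, whose origin is the TCP and whose axes are the flange's). Camera axes: x right, y down, z forward; pixel columns grow to the right and rows downward; lengths in m; the calibration is good to about 2 mm. A picture is of the moment at which its call begins: read the wrist's pose just before it. camera_model takes no time and is no camera call.
- env.finish_job(): hands the job in; it is judged then, once.
The state is a dict: "time_s": time; "joint_pos": joint angles; "qvel": joint speeds; "joint_torque": joint torques, N m; "ee_pos": TCP position; "eef_rot": TCP orientation; "force": force on the tool from outside, world axes, zero at the start; "moment": the same for the moment, N m; "width": finger opening in m; "grip_force": force on a finger pad.
Only numpy, scipy, OpenCV 4.12 (cv2) and the standard library are available. Lean on these libraries where they do the work, as an engineer would, in place of code of your own. Each camera call takes 0.05 s, during which the arm holds its last target. There are 200 camera calls.

TASK

The portable radio lies on its face with fresh batteries in and its battery door standing open. Push the door shut with your fingertips: fold it over flat onto the back of the radio, then push it along until its edge is tucked fully home beneath the retaining lip. Leave the radio lying where it is, neither lifted nor shoved about, and do not disturb or pick up the things around it on the ledge.

Things in the scene. Friction and masses are not known exactly. Their poses are not given: they have to be found in the camera images.
- radio: grey portable radio, loose, face down, 0.95 kg, 124 (x) x 214 (y) x 62 mm high. Origin: centre of its underside. x points from the door's hinge to the retaining lip (the way the door folds, then slides), y along the hinge, z up. Four C cells in the back. On the +x side a handle stands out 23 mm, two knobs 14 mm; a folded aerial runs along that side, 10 mm out, 55 mm up.
- door (a joint): battery door angle (rad): 0 flat in its seat, 1.57 upright, more leans back to the radio's -x (stop 2.1). Stiff hinge: stays at any angle (0.02 N m). The door is a grey plate, 60 mm from hinge axis to free edge, 112 mm wide, 3 mm thick, centred on the axis height; a tongue 60 mm wide, 2 mm thick reaches on to 70 mm from the axis.
- door_slide (a joint): how far door and hinge are slid towards the lip along the radio's x (m): 0 slid back (start), 0.008 the stop, fully home. Takes about 2 N, stays where left. Only a flat door passes its tongue beneath the lip; slid forward first, the tongue lands on top of the lip and the door cannot close (slide it back then).
- door_hinge (a point): middle of the hinge axis, 61 mm above the ledge; it slides with the door: 30 mm to the -x side of the radio's origin when slid back, 22 mm when home. Axis directions as the radio's.
- thumb_ridge (a point): ridge on the door's outer face (upper face when flat): middle of the foot of its hinge-side flank, 50 mm from the hinge axis. Ridge 56 mm wide, 4 mm high, 4 mm thick; between it and the hinge the outer face is smooth, to press and push on with a fingertip. Axes turn with the door: x from hinge to free edge, z out of the outer face.
- door_edge (a point): middle of the tongue's leading edge, 70 mm from the hinge axis. When home it lies 6.5 mm past the lip's edge, 59.5 mm above the ledge.
- lip_edge (a point): middle of the lower edge of the retaining lip, 41.5 mm to the +x side of the radio's origin and 62 mm above the ledge. The lip is a fixed moulded bar 68 mm long along the hinge direction and 3 mm thick (its top 65 mm above the ledge); the flat tongue passes 1.5 mm below it.
- headshell: loose aluminium headshell with a black cartridge, 61 x 31 x 22 mm high; origin at its underside. Leave alone.
- stylus_brush: loose small black stylus brush, 80 x 16 x 9 mm; origin at its underside. Leave alone.
- opener: loose wooden-handled bottle opener, 140 x 32 x 16 mm; origin at its underside, its length along its own y. Leave alone.
- coaster: loose round glass coaster, 96 mm across, 6 mm thick; origin at the centre of its underside. Leave alone.

How it is judged (in metres and radians):
At the end, for the whole second after the job is handed in: The door lies flat (within 0.05 rad) and is slid at least 6.5 of its 8 mm home, its tongue at least 4.5 mm beneath the lip; the radio rests flat on the ledge within 40 mm of where it lay, and the headshell, brush, opener and coaster within 30 mm of where they were (value of joint door below 0.05 rad and value of joint door_slide above 0.0065 m and z of door_edge in the frame of radio below 0.062 m and x of door_edge in the frame of lip_edge above 0.0045 m and height (world z) of radio below 0.004 m and angle between radio's own z axis and vertical below 0.05 rad and distance of radio from where it was at the start of the episode below 0.04 m and linear speed of radio below 0.01 m/s and distance of each of headshell, stylus_brush, opener, coaster from where it was at the start of the episode below 0.03 m); the robot touches nothing.
It fails at once if the radio is lifted or tipped (12 mm, 0.15 rad) (height (world z) of radio above 0.012 m or angle between radio's own z axis and vertical above 0.15 rad).
It fails at once if the radio is shoved more than 40 mm from where it lay (distance of radio from where it was at the start of the episode above 0.04 m).
It fails at once if a bystander is shifted more than 30 mm or picked up (15 mm off the ledge) (distance of any of headshell, stylus_brush, opener, coaster from where it was at the start of the episode above 0.03 m or height (world z) of any of headshell, stylus_brush, opener, coaster above 0.015 m).
It also fails if it takes over 38 s, if anything falls off the work surface, if the arm or the gripper's body presses on something with over 40 N, if the wrist force passes 120 N, or if a joint passes its speed limit or range.

## Working session

There is one attempt and no reset: what is moved stays moved. The work goes in short steps, Python scripts to look and compute and a tool call to move; the robot and the scene stay as the last step left them, time stands still between calls to the robot, and variables do not carry over. Pictures are saved under pics/ and viewed, at most 10 in all, crops included, and the job is handed in when it is done.

Besides the shell and the picture viewer there is one more tool, called after "Call:" by a JSON object that holds its "op" and its "data", one argument or row to a line. send_rows: Moves the arm, as the interface text tells. Shifts and turns lie within -1 to 1; 1 stands for 0.8 m of shift or 30 degrees of turn. Its arguments: {"type":"object","properties":{"series":{"type":"array"}},"required":["series"]}

```bash
mkdir -p pics
python3 - <<'E'
from rig import env
import cv2,numpy as np
np.set_printoptions(precision=4,suppress=True)
s=env.read_state();print(s['time_s'],s['ee_pos'],s['eef_rot'],s['width'],s['force'])
for n in('scene','top'):
    cv2.imwrite(f'pics/{n}0.png',env.grab_frame(n));m=env.camera_model(n);print(m['camera_matrix'],m['pose'])
print(env.camera_model('wrist'))
E
```

```text
0.0 [0.1758 0.599  0.2216] [-179.8778   -0.0215  163.627 ] 0.08682603106437214 [-0.2578  0.011  -0.436 ]
[[382.5399   0.     258.8715]
 [  0.     382.5399 188.2521]
 [  0.       0.       1.    ]] [[-0.5637  0.5264 -0.6365  1.1725]
 [ 0.826   0.3603 -0.4335  0.445 ]
 [ 0.0011 -0.7701 -0.6379  0.6353]
 [ 0.      0.      0.      1.    ]]
[[389.1405   0.     256.5291]
 [  0.     389.1405 190.4567]
 [  0.       0.       1.    ]] [[-0.0023 -0.9876  0.1573  0.4638]
 [-0.9996  0.0069  0.029   0.0436]
 [-0.0297 -0.1571 -0.9871  0.8799]
 [ 0.      0.      0.      1.    ]]
{'camera_matrix': array([[282.2361,   0.    , 254.752 ],
       [  0.    , 282.2361, 190.9197],
       [  0.    ,   0.    ,   1.    ]]), 'tool_from_camera': array([[ 0.0013, -0.9656, -0.26  ,  0.0713],
       [ 1.    ,  0.0015, -0.0006, -0.0005],
       [ 0.001 , -0.26  ,  0.9656, -0.1618],
       [ 0.    ,  0.    ,  0.    ,  1.    ]])}
```

View pics/scene0.png

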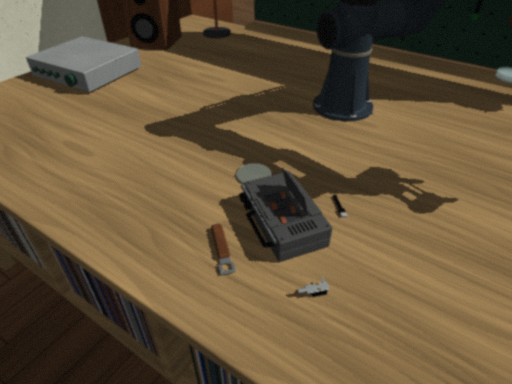

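View pics/top0.png

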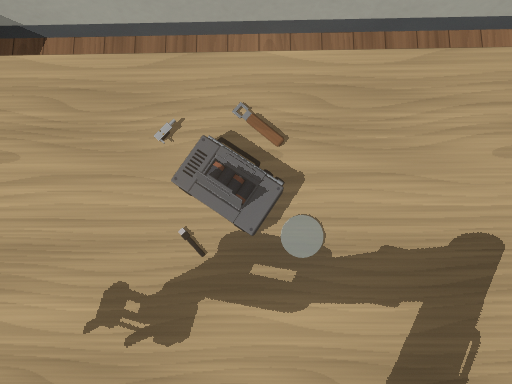

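The top view shows the radio (corners about (207,136), (283,184), (253,234), (173,180)), with its handle side at the upper right. The opener, headshell, brush and coaster lie around it. I'll zoom in for the corners.

Run:
```python
import cv2,numpy as np
a=cv2.imread('pics/top0.png')[115:250,160:300];b=cv2.imread('pics/scene0.png')[160:265,230:340]
a=cv2.resize(a,None,fx=4,fy=4,interpolation=2)
cv2.imwrite('pics/c1.png',cv2.convertScaleAbs(a,alpha=1.7,beta=10))
b=cv2.resize(b,None,fx=5,fy=5,interpolation=2)
cv2.imwrite('pics/c2.png',cv2.convertScaleAbs(b,alpha=1.7,beta=10))
```

```text
(no output)
```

View pics/c1.png

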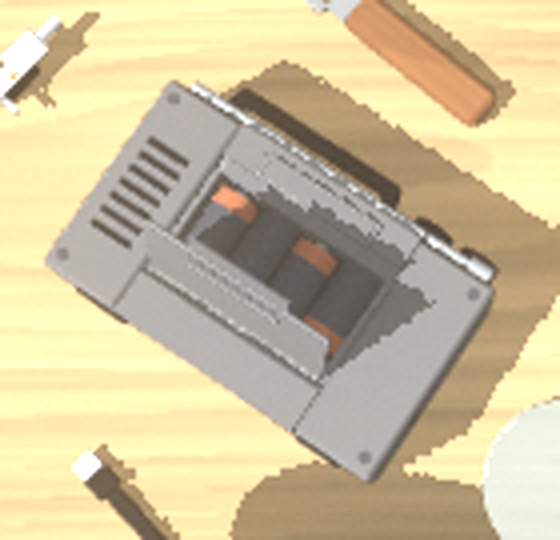

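View pics/c2.png

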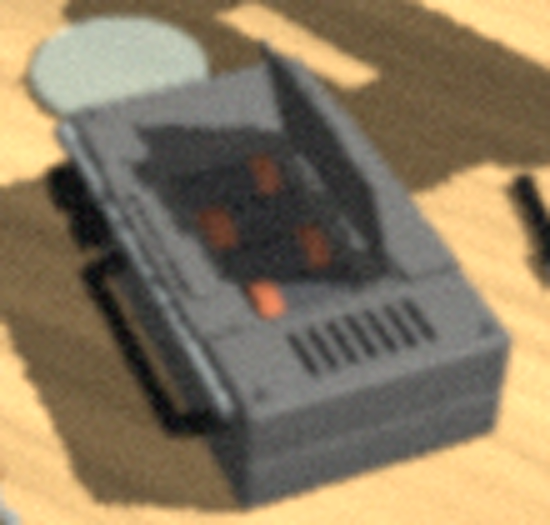

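The crops show the door standing, with its free edge up, and its outer face on the side away from the handle. In c1 the top-face corners are (172,82), (492,290), (372,480) and (48,262). Next I'll work out the pose and door angle.

```bash
cat > h.py <<'E'
from rig import env
import numpy as np
np.set_printoptions(precision=4,suppress=True)
def ray(n,p):
    m=env.camera_model(n);K,T=m['camera_matrix'],m['pose']
    d=T[:3,:3]@np.linalg.solve(K,[*p,1.]);return T[:3,3],d
def onz(n,p,z):
    o,d=ray(n,p);return o+d*(z-o[2])/d[2]
def proj(n,P):
    m=env.camera_model(n);K,T=m['camera_matrix'],m['pose']
    q=K@(T[:3,:3].T@(np.asarray(P)-T[:3,3]));return q[:2]/q[2]
E
python3 - <<'E'
from h import *
c=np.array([(172,82),(492,290),(372,480),(48,262)])/4+[160-.4,115-.4]
W=np.array([onz('top',p,.062) for p in c]);print(W)
for i in range(4):print(np.linalg.norm(W[i]-W[i-1]))
# scene: top-face corners in c2
s=np.array([(245,415),(508,345)])/5+[230-.4,160-.4]
print([onz('scene',p,.062) for p in s])
C=W.mean(0);ydir=(W[0]+W[3]-W[1]-W[2])[:2];ydir/=np.linalg.norm(ydir);xd=np.array([ydir[1],-ydir[0]])
yaw=np.degrees(np.arctan2(xd[1],xd[0]));print('C',C,'xd',xd,'yaw',yaw)
def P(x,y,z):return np.r_[C[:2]+xd*x+ydir*y,z]
pt=lambda q:(q-[159.6,114.6])*4
ps=lambda q:(q-[229.6,159.6])*5
for n,q in(('hinge',(-30,56,61)),('hinge-',(-30,-56,61)),('lip',(41.5,34,65)),('lip-',(41.5,-34,65))):
    v=P(*np.array(q)/1e3);print(n,pt(proj('top',v)),ps(proj('scene',v)))
for a in np.arange(60,121,10):
    r=np.radians(a);o=[]
    for L,y in((60,56),(60,-56),(70,30),(70,-30)):
        v=P(-.03+L/1e3*np.cos(r),y/1e3,.061+L/1e3*np.sin(r));o+=[*pt(proj('top',v)).round(),*ps(proj('scene',v)).round()]
    print(a,np.array(o).astype(int))
E
```

```text
[[0.7176 0.1853 0.062 ]
 [0.601  0.012  0.062 ]
 [0.5007 0.076  0.062 ]
 [0.618  0.2504 0.062 ]]
0.118986188703617
0.2088736713825595
0.11895751695068776
0.21018810548661634
[array([0.7192, 0.1844, 0.062 ]), array([0.6242, 0.2542, 0.062 ])]
C [0.6093 0.1309 0.062 ] xd [ 0.8297 -0.5583] yaw -33.936121661079625
hinge [152.2631 265.7561] [390.7222 278.8447]
hinge- [324.3882 380.5925] [281.9268 127.3091]
lip [260.284  177.6738] [219.4568 281.7328]
lip- [364.9363 246.0289] [160.0261 185.4756]
60 [168 199 336 206 351 319 227  54 213 215 299 155 312 280 241  74]
70 [156 212 358 192 340 334 247  41 199 231 324 139 299 297 264  59]
80 [143 227 380 181 328 350 267  32 184 249 350 127 285 315 289  47]
90 [131 244 403 174 316 367 288  25 170 269 376 118 270 336 314  39]
100 [119 261 425 169 304 385 309  22 156 289 401 114 256 357 339  35]
110 [109 279 446 168 293 403 328  22 143 310 425 113 243 377 362  35]
120 [100 296 465 171 283 420 346  25 133 330 447 116 232 397 383  39]
```

```bash
cat >> h.py <<'E'
C=np.array([.6093,.1309]);xd=np.array([.8297,-.5583]);yd=np.array([.5583,.8297])
from scipy.spatial.transform import Rotation as Ro
def st():
    s=env.read_state();d=np.array(s['ee_pos'])[:2]-C
    print('t',s['time_s'],'radio-frame mm',np.r_[d@xd,d@yd,s['ee_pos'][2]]*1e3,'rot',np.array(s['eef_rot']),'F',np.array(s['force']),'w',s['width']);return s
def to(*pts):
    s=st();R=Ro.from_euler('xyz',s['eef_rot'],degrees=True).as_matrix()
    for p in pts:
        w=np.r_[C+xd*p[0]/1e3+yd*p[1]/1e3,p[2]/1e3]
        print(p,R.T@(w-s['ee_pos'])/.8)
E
python3 -c "
from h import *
to((-75,0,200),(-65,0,110))"
```

```text
t 0.1 radio-frame mm [-620.9869  146.466   221.6784] rot [-179.892    -0.0179  163.625 ] F [ 0.626   0.2968 -0.2634] w 0.0871177349157028
(-75, 0, 200) [-0.5954 -0.3804  0.0276]
(-65, 0, 110) [-0.6074 -0.384   0.1401]
```

Call:
{"op": "send_rows", "data": {
  "series": [-1, -0.595, -0.38, 0.028, 0.583, -1, -0.595, -0.38, 0.028, 0.583, -1, -0.595, -0.38, 0.028, 0.583, -1, -0.595, -0.38, 0.028, 0.583, -1, -0.595, -0.38, 0.028, 0.583, -1, -0.595, -0.38, 0.028, 0.583, -1, -0.595, -0.38, 0.028, 0.583, -1, -0.595, -0.38, 0.028, 0.583, -1, -0.595, -0.38, 0.028, 0.583, -1, -0.595, -0.38, 0.028, 0.583, -1, -0.595, -0.38, 0.028, 0.583, -1, -0.595, -0.38, 0.028, 0.583, -1, -0.595, -0.38, 0.028, 0.583, -1, -0.595, -0.38, 0.028, 0.583]
}}

```text
time_s: 1.5
ee_pos: [0.5457, 0.1743, 0.1996]
eef_rot: [-179.9, -0.1, 146.1]
force: [-0.6, 0.7, -0.1]
width: 0.0008
grip_force: 0.0
```

```bash
python3 -c "
from h import *
import cv2
to((-75,0,105),(-62,0,105))
cv2.imwrite('pics/w1.png',env.grab_frame('wrist'))"
```

```text
t 1.5 radio-frame mm [-76.9828   0.5468 199.6122] rot [-179.9421   -0.1383  146.1168] F [-0.597   0.7346 -0.1456] w 0.0008355989321037979
(-75, 0, 105) [-0.0028 -0.0006  0.1183]
(-62, 0, 105) [-0.019  -0.0006  0.1182]
```

View pics/w1.png

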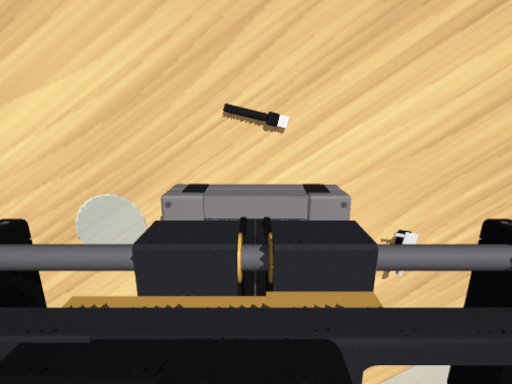

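The wrist view shows the radio aligned with the gripper; the door is hidden by the fingers. Next I descend behind the door and start the push.

Call:
{"op": "send_rows", "data": {
  "series": [-1, 0, 0, 0.06, 0, -1, 0, 0, 0.1, 0, -1, 0, 0, 0.118, 0, -1, 0, 0, 0.118, 0, -1, -0.025, 0, 0.118, 0, -1, -0.045, 0, 0.118, 0, -1, -0.055, 0, 0.119, 0, -1, -0.06, 0, 0.12, 0, -1, -0.066, 0, 0.122, 0, -1, -0.066, 0, 0.122, 0]
}}

```text
time_s: 2.55
ee_pos: [0.5911, 0.1442, 0.1025]
eef_rot: [-180.0, -0.0, 146.1]
force: [0.4, 0.6, 1.1]
width: 0.0
grip_force: 0.0
```

```bash
python3 -c "
from h import *
import cv2
to((-12.4,0,95.7),(-4.4,0,87.4),(1.3,0,77.4),(3.9,0,68.6),(4.5,0,62.5))
b=env.grab_frame('scene')[150:270,220:350]
cv2.imwrite('pics/s1.png',cv2.convertScaleAbs(cv2.resize(b,None,fx=4,fy=4,interpolation=2),alpha=1.7,beta=10))"
```

```text
t 2.55 radio-frame mm [-22.4959   0.8436 102.4974] rot [-179.9995   -0.0002  146.1182] F [0.3823 0.5616 1.1109] w 1.5165950687659544e-05
(-12.4, 0, 95.7) [-0.0126 -0.0011  0.0085]
(-4.4, 0, 87.4) [-0.0226 -0.0011  0.0189]
(1.3, 0, 77.4) [-0.0297 -0.0011  0.0314]
(3.9, 0, 68.6) [-0.033  -0.0011  0.0424]
(4.5, 0, 62.5) [-0.0337 -0.0011  0.05  ]
```

View pics/s1.png

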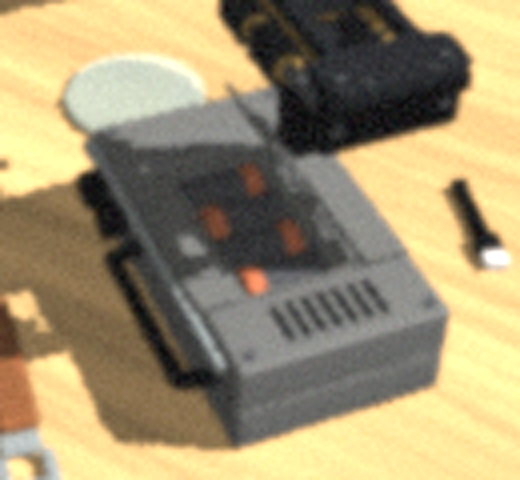

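The door (edge top at about (230,85)) leans ahead of the finger, and the radio hasn't moved. I'll continue along the arc.

Call:
{"op": "send_rows", "data": {
  "series": [-1, -0.007, 0, 0.004, 0, -1, -0.0125, 0, 0.0085, 0, -1, -0.018, 0, 0.0135, 0, -1, -0.0225, 0, 0.019, 0, -1, -0.0265, 0, 0.025, 0, -1, -0.0295, 0, 0.0315, 0, -1, -0.0315, 0, 0.037, 0, -1, -0.033, 0, 0.0425, 0, -1, -0.0337, 0, 0.047, 0, -1, -0.0337, 0, 0.05, 0, -1, -0.0337, 0, 0.05, 0, -1, -0.0337, 0, 0.05, 0]
}}

```text
time_s: 3.8
ee_pos: [0.6134, 0.1293, 0.0629]
eef_rot: [180.0, 0.0, 146.1]
force: [0.6, -0.3, 1.7]
width: 0.0008
grip_force: 1.1
```

```bash
python3 -c "
from h import *
import cv2
st()
b=env.grab_frame('scene')[150:270,220:350]
cv2.imwrite('pics/s2.png',cv2.convertScaleAbs(cv2.resize(b,None,fx=4,fy=4,interpolation=2),alpha=2,beta=20))"
```

```text
t 3.8 radio-frame mm [ 4.3349  0.9747 62.8516] rot [179.9978   0.0215 146.1448] F [ 0.5843 -0.3074  1.6543] w 0.0008371406847153126
```

View pics/s2.png

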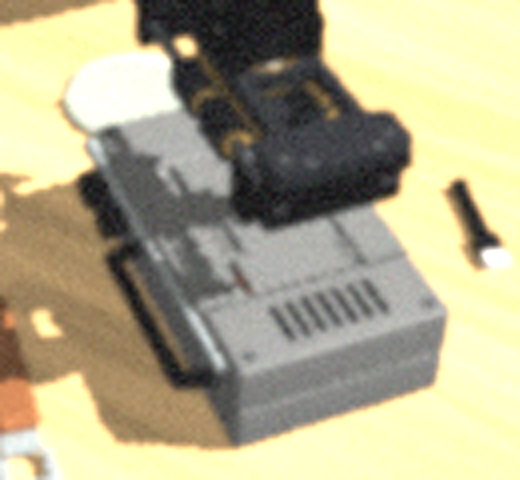

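The door lies almost flat under the finger. I'll press lightly, then slide it forward.

Call:
{"op": "send_rows", "data": {
  "series": [-1, 0, 0, 0.001, 0, -1, 0, 0, 0.002, 0, -1, 0, 0, 0.002, 0, -1, 0, 0, 0.002, 0]
}}

```text
time_s: 4.25
ee_pos: [0.6136, 0.1293, 0.0624]
eef_rot: [180.0, 0.0, 146.2]
force: [-2.2, -1.0, 10.0]
width: 0.0001
grip_force: 4.7
```

```bash
python3 -c "
from h import *
st()"
```

```text
t 4.25 radio-frame mm [ 4.4649  1.0329 62.4482] rot [179.9841   0.0467 146.1516] F [-2.1787 -0.9978  9.9522] w 9.111025626896095e-05
```

Call:
{"op": "send_rows", "data": {
  "series": [-1, 0, 0, -0.0005, 0, -1, -0.004, 0, -0.0005, 0, -1, -0.008, 0, -0.0005, 0, -1, -0.011, 0, -0.0005, 0, -1, -0.014, 0, -0.0005, 0, -1, -0.016, 0, -0.0005, 0, -1, -0.018, 0, -0.0005, 0, -1, -0.018, 0, -0.0005, 0]
}}

```text
time_s: 5.05
ee_pos: [0.6227, 0.123, 0.0623]
eef_rot: [-179.9, -0.3, 146.1]
force: [-6.9, 3.5, 10.7]
width: 0.0003
grip_force: 5.2
```

```bash
python3 -c "
from h import *
st()"
```

```text
t 5.05 radio-frame mm [15.5117  0.8697 62.2834] rot [-179.941    -0.3295  146.1088] F [-6.9034  3.5221 10.6658] w 0.00034149220451786704
```

Call:
{"op": "send_rows", "data": {
  "series": [-1, -0.002, 0, 0, 0, -1, -0.004, 0, 0, 0, -1, -0.004, 0, 0, 0, -1, -0.004, 0, 0, 0]
}}

```text
time_s: 5.45
ee_pos: [0.6241, 0.122, 0.0622]
eef_rot: [-179.9, -0.5, 146.1]
force: [-7.4, 5.4, 10.9]
width: 0.0003
grip_force: 7.2
```

```bash
python3 -c "
from h import *
st()"
```

```text
t 5.45 radio-frame mm [17.2527  0.8412 62.1536] rot [-179.9131   -0.4784  146.097 ] F [-7.3845  5.4233 10.9146] w 0.00025478638993377864
```

Call:
{"op": "send_rows", "data": {
  "series": [-1, 0, 0, -0.01, 0, -1, 0, 0, -0.05, 0, -1, 0.06, 0, -0.1, 0, -1, 0.12, 0, -0.16, 0, -1, 0.18, 0, -0.2, 0, -1, 0.24, 0, -0.2, 0, -1, 0.24, 0, -0.2, 0, -1, 0.24, 0, -0.2, 0]
}}

```text
time_s: 6.25
ee_pos: [0.4654, 0.2285, 0.2228]
eef_rot: [179.9, -0.0, 146.4]
force: [1.0, -0.4, -0.0]
width: 0.0006
grip_force: 0.0
```

```bash
python3 -c "
from h import *
import cv2
st()
a=env.grab_frame('top');b=env.grab_frame('scene')
cv2.imwrite('pics/top2.png',a);cv2.imwrite('pics/scene2.png',b)
a=cv2.resize(a[115:250,160:300],(560,540),interpolation=2);b=cv2.resize(b[160:265,230:340],None,fx=5,fy=5,interpolation=2)
cv2.imwrite('pics/t3.png',cv2.convertScaleAbs(a,alpha=1.7,beta=10))
cv2.imwrite('pics/s3.png',cv2.convertScaleAbs(b,alpha=1.7,beta=10))"
```

```text
t 6.25 radio-frame mm [-173.901     0.5939  222.799 ] rot [179.9431  -0.0098 146.3568] F [ 1.0223 -0.3567 -0.0295] w 0.0005547843083645059
```

View pics/t3.png

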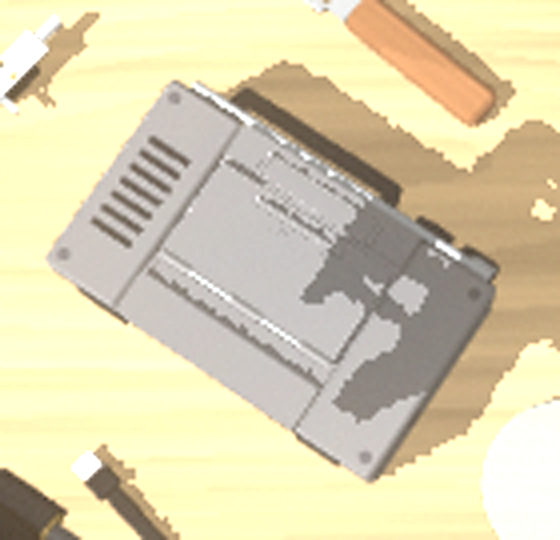

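View pics/s3.png

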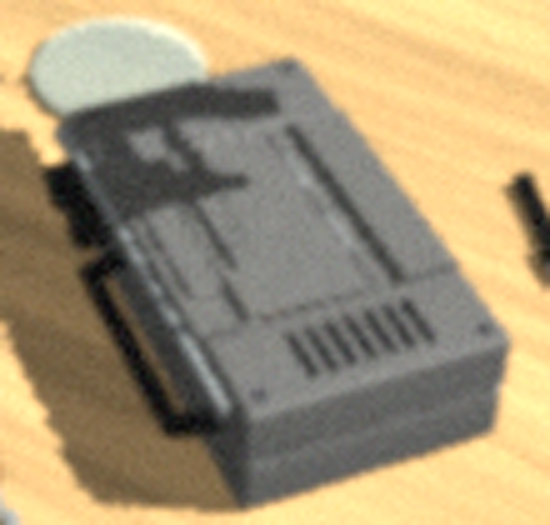

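The door is flat and has slid forward: there is a dark gap at the old hinge line ((150,272)-(320,383) in t3), and the radio hasn't visibly moved. I'll measure the slide from brightness profiles along the radio's x.

Run:
```python
from h import *
import cv2
for f,n,ys in(('pics/top2.png','top',range(10,50,2)),('pics/scene2.png','scene',range(10,50,2))):
    g=cv2.imread(f,0).astype(np.float32);xs=np.arange(-48,64,1.)
    def prof(ys):
        return np.mean([[cv2.getRectSubPix(g,(1,1),tuple(map(float,proj(n,[*(C+xd*x/1e3+yd*y/1e3),.0625]))))[0,0] for x in xs] for y in ys],0)
    for nm,yy in(('main',ys),('side(no lip)',range(38,54,2)),('ridge/lip',range(5,26,2))):
        p=prof(yy);print(n,nm);print(' '.join(f'{int(x)}:{v:.0f}' for x,v in zip(xs,p) if x<-12 or x>18))
```

```text
top main
-48:112 -47:111 -46:111 -45:111 -44:111 -43:111 -42:111 -41:111 -40:111 -39:111 -38:111 -37:109 -36:101 -35:89 -34:79 -33:79 -32:86 -31:97 -30:105 -29:110 -28:111 -27:111 -26:110 -25:108 -24:110 -23:122 -22:134 -21:125 -20:110 -19:104 -18:107 -17:110 -16:111 -15:111 -14:111 -13:111 19:111 20:111 21:110 22:110 23:111 24:110 25:110 26:110 27:110 28:108 29:110 30:113 31:112 32:107 33:99 34:97 35:100 36:106 37:109 38:102 39:94 40:92 41:92 42:97 43:106 44:110 45:110 46:109 47:109 48:109 49:108 50:108 51:109 52:109 53:109 54:109 55:108 56:104 57:97 58:98 59:104 60:107 61:108 62:102 63:95Traceback (most recent call last):
  File "<stdin>", line 8, in <module>
  File "<stdin>", line 6, in prof
  File "h.py", line 10, in proj
    m=env.camera_model(n);K,T=m['camera_matrix'],m['pose']
ValueError: time passes only in moves, steps and waits
```

The hinge barrel highlight is at x≈-22 and the ridge at 28–32, which matches fully home. One light confirming push on the ridge is cheap insurance.

```bash
python3 -c "
from h import *
to((10,0,90),(12,0,63.5),(22,0,63))"
```

```text
t 6.35 radio-frame mm [-170.0541    1.2952  221.8167] rot [179.9223   0.1089 146.2213] F [ 0.8772 -0.1052 -0.0521] w 0.0004986457817086974
(10, 0, 90) [-0.2247 -0.0025  0.1652]
(12, 0, 63.5) [-0.2272 -0.0025  0.1983]
(22, 0, 63) [-0.2397 -0.0025  0.199 ]
```

Call:
{"op": "send_rows", "data": {
  "series": [-1, -0.06, 0, 0, 0, -1, -0.12, 0, 0.04, 0, -1, -0.17, 0, 0.08, 0, -1, -0.21, 0, 0.13, 0, -1, -0.225, 0, 0.165, 0, -1, -0.225, 0, 0.185, 0, -1, -0.226, 0, 0.195, 0, -1, -0.227, 0, 0.199, 0, -1, -0.23, 0, 0.2, 0, -1, -0.234, 0, 0.2, 0, -1, -0.238, 0, 0.2, 0, -1, -0.241, 0, 0.2, 0, -1, -0.241, 0, 0.2, 0, -1, -0.241, 0, 0.2, 0]
}}

```text
time_s: 7.75
ee_pos: [0.6252, 0.1205, 0.0623]
eef_rot: [-179.9, -0.4, 146.1]
force: [-7.7, 4.2, 9.1]
width: 0.0004
grip_force: 7.3
```

```bash
python3 -c "
from h import *
st()"
```

```text
t 7.75 radio-frame mm [18.9389  0.2668 62.2762] rot [-179.8734   -0.4439  146.0917] F [-7.7333  4.2146  9.1329] w 0.0003608696821547647
```

Call:
{"op": "send_rows", "data": {
  "series": [-1, 0, 0, -0.01, 0, -1, 0, 0, -0.05, 0, -1, 0.06, 0, -0.1, 0, -1, 0.12, 0, -0.16, 0, -1, 0.18, 0, -0.2, 0, -1, 0.24, 0, -0.2, 0, -1, 0.24, 0, -0.2, 0, -1, 0.24, 0, -0.2, 0]
}}

```text
time_s: 8.55
ee_pos: [0.4669, 0.2278, 0.2235]
eef_rot: [179.9, 0.1, 146.3]
force: [0.4, 0.6, -0.6]
width: 0.0004
grip_force: 0.0
```

Run:
```python
from h import *
import cv2
m=env.camera_model('top');K,T=m['camera_matrix'],m['pose']
g2=cv2.cvtColor(env.grab_frame('top'),6).astype(np.float32);g1=cv2.imread('pics/top2.png',0).astype(np.float32)
xs=np.arange(-40,64,1.);Rv=cv2.Rodrigues(T[:3,:3].T)[0];tv=-T[:3,:3].T@T[:3,3]
for g in(g1,g2):
    p=np.mean([cv2.remap(g,*[a.astype(np.float32) for a in cv2.projectPoints(np.array([[*(C+xd*x/1e3+yd*y/1e3),.0625] for x in xs]),Rv,tv,K,None)[0][:,0].T],1)[:,0] for y in range(10,50,2)],0)
    print(' '.join(f'{int(x)}:{v:.0f}' for x,v in zip(xs,p) if x<-16 or x>26))
```

```text
-40:111 -39:111 -38:111 -37:109 -36:101 -35:89 -34:79 -33:79 -32:86 -31:97 -30:105 -29:110 -28:111 -27:111 -26:111 -25:108 -24:110 -23:122 -22:134 -21:125 -20:110 -19:104 -18:107 -17:110 27:110 28:108 29:110 30:113 31:112 32:107 33:99 34:97 35:100 36:106 37:109 38:102 39:94 40:92 41:92 42:97 43:106 44:110 45:110 46:109 47:109 48:109 49:108 50:108 51:109 52:109 53:109 54:109 55:108 56:104 57:97 58:98 59:104 60:107 61:108 62:102 63:95
-40:112 -39:112 -38:112 -37:112 -36:111 -35:108 -34:98 -33:86 -32:79 -31:81 -30:89 -29:99 -28:107 -27:111 -26:112 -25:112 -24:111 -23:112 -22:116 -21:128 -20:131 -19:119 -18:104 -17:104 27:111 28:111 29:110 30:110 31:113 32:115 33:113 34:104 35:98 36:96 37:101 38:107 39:107 40:98 41:90 42:92 43:94 44:101 45:109 46:111 47:111 48:110 49:109 50:110 51:110 52:110 53:110 54:110 55:111 56:111 57:108 58:101 59:97 60:101 61:106 62:109 63:106
```

In the second profile every feature, radio body included, moved about 1.6 mm together. So the door was already at its stop, and I'm handing in.

```bash
python3 -c "
from rig import env
print(env.finish_job())"
```

```text
the job is handed in; nothing more can be done
None
```

I folded the battery door flat, slid it to its stop under the lip and handed the job in at about 8.6 s; the radio shifted only a few millimetres, the bystanders were never touched, and the judge's verdict was not shown.

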